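Set a lens to its axis on the layout blocker and clamp it

ROBOT

A 6-joint arm with a two-finger parallel gripper is mounted at the origin on a cart in front of the work surface, level with it; the furniture and walls round the work are solid. World frame = base frame: x ahead of the robot, y to its left, z up, the work surface at z = 0. Lengths are in mm, angles in degrees, forces in N, time in s.
With the tool pointing down it reaches from about 300 to 850 mm from the base axis. Payload 4.2 kg.
Tool frame: the origin (TCP) lies between the finger pads, 19 mm behind the fingertips; this is the grasp point; z points along the fingers, y is the line along which they close (so a half turn about z gives the same grasp; the last joint's range is limited). The gripper opens to 91 mm and grips with 3 to 60 N. Pads are 32 mm wide; open, the fingers measure 118 mm over their backs; the gripper's body (76 mm by 178 mm) begins 60 mm behind the grasp point.
Start: joints at [70.359, 18.312, 89.639, -0, 72.044, -1.146], TCP at [182.405, 545.316, 232.776] pointing down, gripper open.
Joint ranges: [-177.97, 177.97], [-48.28, 115.42], [12.27, 149.76], [-77.06, 257.06], [2.81, 150.46], [-146.56, 146.56]. Speed limits (degrees/s): [147.25, 147.25, 180, 180, 180, 180].

INTERFACE

Orientations are given as [roll, pitch, yaw] about the fixed x, y, z axes, in that order (R = Rz(yaw) Ry(pitch) Rx(roll)).
In Python, from workcell import env gives the robot as it stands.
- The arm moves only by the shell command python3 -m jog 'ROWS' [FORCE]. ROWS is a JSON object of lists of equal length, an entry for each row: "jaw": the finger opening in mm, from 0 to 91.2; "slide": the shift along the tool's x, y, z in units of 30 mm (1.0 is 30 mm), a list of three; "spin": the turn about the tool's z in units of 8 degrees (1.0 is 8 degrees). In form: {"jaw": [jaw, ...], "slide": [[dx, dy, dz], ...], "spin": [spin, ...]}. A call has 1 to 10 rows; each row shifts and turns the commanded pose from where the row before left it, along the tool's axes as they then stand; what a row does not reach is not made up. A row lasts 1/10 s, in which the tool goes at most 50 mm and 8.59 degrees, less where a joint would pass 70% of its speed; a pose out of reach is approached as far as the arm can. A call is refused whole if a number of a shift passes 1 or a number of a turn 1, either way. A call with a gripper value outside its range is refused whole. The fingers move at their own pace and stop on an object; FORCE is the grip in N (left out, the last holds). Time passes only in rows, so rows that do not move let the fingers close. It gives the time, the measured TCP pose, the force, the opening and the grip force at its end, in the units of the state.
- env.state(): the state, without advancing time (a new reading comes with each control period).
- env.grab_frame(name): name is "scene" or "top" or "wrist"; returns the picture (384x512x3 uint8, red, green, blue); there is no depth.
- env.camera_model(name): a dict with "fx", "fy", "cx", "cy" (pixels), "D" ([k1, k2, p1, p2, k3] as OpenCV has them; the pictures are not rectified), "camera_from_world" (4x4, takes a point from world to camera coordinates). Camera axes: x right, y up, looking along -z (the intrinsics and any distortion apply to the point x, -y, -z); pixel columns grow to the right and rows downward; lengths in mm; the calibration is good to about 2 mm. A picture is of the moment at which its call begins: read the wrist's pose just before it. camera_model takes no time and is no camera call; for the wrist camera it gives the pose at the moment of the call.
- env.job_done(): hands the job in; it is judged then, once.
The state is a dict: "time_s": time; "qpos": joint angles; "qvel": joint speeds; "effort": joint torques, N m; "ee_pos": TCP position; "ee_rot": TCP orientation; "force": force on the tool from outside, world axes, zero at the start; "torque": the same for the moment, N m; "gripper_width": finger opening in mm; "gripper_force": force on a finger pad.
Only numpy, scipy, OpenCV 4.12 (cv2) and the standard library are available. Lean on these libraries where they do the work, as an engineer would, in place of code of your own. Each camera call takes 0.05 s, during which the arm holds its last target. There are 200 camera calls.

TASK

The lens on the layout blocker is ready for its axis: with the stage lever, turn the stage until the lens's row of three ink dots lines up with the pointer on the protractor (either end of the row may be the one at the pointer), then swing the clamp arm over the lens to its stop and twist the winged knob clockwise until the pad is fully down. The mist bottle was left standing in the arm's way: stand it upright on the bench, well clear of the arm's swing, before you swing it. Do not touch the lens with the fingers, shift the pointer or disturb the other things on the bench.

Things in the scene. Friction and masses are not known exactly. Their poses are not given: they have to be found in the camera images.
- blocker: lens layout blocker, fixed: grey base 236 x 160 mm, 27 mm high (x -84 to +152, y -80 to +80 mm in its frame), round white-faced protractor (radius 78 mm, top 32 mm high, ticks every 10 degrees) round the turning stage, steel column behind. Origin at bench level on the stage's turning axis; x points from the stage to the column (away from the robot within 20 degrees), y left, z up
- stage (a joint): angle of the turning stage (rad), 0 when its lever points along the blocker's -x (to the front), positive anticlockwise from above, stops at -1.75 and +1.75. Light friction (about 1 N at the lever's post) and stays where it is left. The lens turns with it
- lever_grip (a point): the stage lever's black upright round post, 15 mm diameter, 80 mm from the stage axis: a point on its axis 64 mm above the bench, a good height for the TCP to pinch it. The post stands from 42 to 78 mm above the bench on a flat lever arm
- lens: clear round lens blank, 66 mm diameter, centred on the stage axis and held on the stage's rubber rests; top of its dome 52 mm above the bench. Three black ink dots, 6 mm wide, 25 mm apart, lie in a row through its centre along this body's x axis. Origin at the centre of its underside, 43 mm above the bench. The row's angle to the lever varies
- pointer (a point): inner tip of the dark steel pointer on the protractor, 50 mm from the stage axis, 34 mm high, in the front half, 20 to 72 degrees clockwise (from above) of the blocker's -x; its x axis points from the tip to the stage axis. The row of dots must lie along this line, either way round. It marks the ordered axis: leave it
- pivot (a point): top of the steel column (23 mm diameter), on the upright axis of the swing arm, 120 mm behind the stage axis, 125 mm high. The arm head's outer edge sweeps a circle of 141 mm radius about it; the 41 mm wide bottle is clear of it when their axes are 160 mm apart or more
- swing_arm (a joint): angle of the clamp arm about the column (rad): 0 = over the lens, against its stop; positive anticlockwise from above, out to the blocker's right (-y) side, up to 2.1. Light friction (1 N at the head), stays where left. Grey bar 20 mm wide, 98 to 112 mm above the bench, with a round head 35 mm wide, 120 mm from the column
- clamp_knob (a joint): angle of the winged clamp knob relative to the arm (rad): 0 = pad up, wing lying along the arm; it turns clockwise from above to 1.5 = pad fully down on the lens (10 mm lower), wing lying across the arm. Friction 0.06 N m, stays where it is left
- knob_grip (a point): the clamp knob's axis on top of the arm's head, 142 mm above the bench, a good height for the TCP: black wing 42 x 11 mm, standing from 123 to 144 mm above the bench. The wing's long side is this point's x axis
- mist_bottle: small mist bottle, 148 mm tall, about 85 g: round body 41 mm wide up to 105 mm, narrower cap 24 mm wide from 116 to 148 mm. It starts upright beside the right edge of the blocker, in the arm's way. Origin at the centre of its underside, z up along the bottle
- beaker: clear beaker, about 76 mm wide, 85 mm tall, standing near the blocker's left edge; leave it. Origin at the centre of its underside
- screw_dish: steel dish of tiny screws, 70 mm wide, 14 mm high, in front of the blocker; leave it. Origin at the centre of its underside
- pliers_red: pliers with red grips, 50 x 171 x 12 mm (long side y); leave them. Origin at the centre of the underside
- stone_case: whetstone in a dark case, 78 x 126 x 24 mm; leave it. Origin at the centre of its underside
- parts_box_a: clear parts box, 80 x 70 x 36 mm; leave it. Origin at the centre of its underside
- spectacles: black spectacles, 155 x 136 x 44 mm, to the left; leave them. Origin at the centre of the underside
- tweezers: steel tweezers, 14 x 115 x 9 mm (long side y), to the left; leave them. Origin at the centre of the underside

How it is judged (in metres and radians):
On the way, in this order (a step that is already met when the one before it is completed fails the run):
1. the row of dots lines up with the pointer, the arm still swung aside (angle between the x axis of lens and the x axis of pointer, either way round below 0.07 rad and value of joint swing_arm above 0.5 rad), for 0.2 s.
2. the arm is over the lens at its stop, the pad still up and the dots still in line (angle between the x axis of lens and the x axis of pointer, either way round below 0.07 rad and value of joint swing_arm below 0.06 rad and value of joint clamp_knob below 0.5 rad), for 0.2 s.
3. the knob is twisted home with the dots still in line (angle between the x axis of lens and the x axis of pointer, either way round below 0.07 rad and value of joint swing_arm below 0.06 rad and value of joint clamp_knob above 1.35 rad), for 0.2 s.
At the end, for the whole second after the job is handed in: The row of dots is within 4 degrees (0.07 rad) of the pointer's line, the arm within 0.06 rad of its stop over the lens, the clamp knob turned to at least 1.35 of its 1.5 rad, and the mist bottle stands upright and still on the bench, its axis at least 160 mm from the arm's column (all of step 3 and angle between mist_bottle's own z axis and vertical below 0.1 rad and height (world z) of mist_bottle between -0.006 and 0.006 m and horizontal distance between mist_bottle and pivot above 0.16 m and linear speed of mist_bottle below 0.02 m/s); the robot touches nothing.
It fails at once if the fingers touch the lens (contact force between the fingers and lens above 0.5 N).
It fails at once if the pointer is shifted by more than 4 mm (distance of pointer from where it was at the start of the episode above 0.004 m).
It fails at once if the mist bottle is tipped over (angle between mist_bottle's own z axis and vertical above 0.7 rad).
It fails at once if another thing on the bench is moved by more than 25 mm (distance of any of beaker, stone_case from where it was at the start of the episode above 0.025 m).
It also fails if it takes over 64 s, if anything falls off the work surface, if the arm or the gripper's body presses on something with over 40 N, if the wrist force passes 120 N, or if a joint passes its speed limit or range.

## Working session

There is one attempt and no reset: what is moved stays moved. The work goes in short steps, Python scripts to look and compute and a shell command to move; the robot and the scene stay as the last step left them, time stands still between calls to the robot, and variables do not carry over. Pictures are saved under pics/ and viewed, at most 14 in all, crops included, and the job is handed in when it is done.

```bash
mkdir -p pics; ls; cat > h.py <<'E'
import numpy as np, cv2
from workcell import env
def save(name,fn,img=None):
    im=env.grab_frame(name) if img is None else img
    cv2.imwrite('pics/'+fn,cv2.cvtColor(im,cv2.COLOR_RGB2BGR)); return im
def K(m): return np.array([[m['fx'],0,m['cx']],[0,m['fy'],m['cy']],[0,0,1.]])
def ray(m,uv):
    p=cv2.undistortPoints(np.array(uv,float).reshape(-1,1,2),K(m),np.array(m['D'])).reshape(-1,2)
    T=np.array(m['camera_from_world']);R=T[:3,:3];c=-R.T@T[:3,3]
    d=np.c_[p[:,0],-p[:,1],-np.ones(len(p))]@R
    return c,d
def plane(m,uv,z):
    c,d=ray(m,uv); return c+d*((z-c[2])/d[:,2])[:,None]
def proj(m,P):
    T=np.array(m['camera_from_world']);q=np.atleast_2d(P)@T[:3,:3].T+T[:3,3]
    q=q*[1,-1,-1]
    return cv2.projectPoints(q,np.zeros(3),np.zeros(3),K(m),np.array(m['D']))[0].reshape(-1,2)
E
python3 - <<'E'
from h import *
a=save('top','top0.png');b=save('scene','scene0.png')
cv2.imwrite('pics/top0b.png',cv2.resize(cv2.imread('pics/top0.png'),(800,600),interpolation=cv2.INTER_CUBIC))
for n in('top','scene'):
    m=env.camera_model(n);print(n,{k:np.round(v,3).tolist() for k,v in m.items()})
print(env.state())
E
```

```text
pics
top {'fx': 361.179, 'fy': 361.179, 'cx': 258.609, 'cy': 190.229, 'D': [-0.078, 0.0, 0.0, 0.0, 0.0], 'camera_from_world': [[0.026, -1.0, -0.001, 80.04], [0.983, 0.025, 0.181, -521.86], [-0.181, -0.006, 0.984, -1083.249], [0.0, 0.0, 0.0, 1.0]]}
scene {'fx': 451.007, 'fy': 451.007, 'cx': 255.502, 'cy': 188.041, 'D': [-0.075, 0.0, 0.0, 0.0, 0.0], 'camera_from_world': [[0.999, 0.035, 0.023, -500.32], [-0.036, 0.473, 0.88, -133.319], [0.02, -0.88, 0.474, -1398.708], [0.0, 0.0, 0.0, 1.0]]}
{'time_s': 0.1, 'qpos': array([ 7.03588100e+01,  1.83463798e+01,  8.96995850e+01,  3.08071168e-04,
        7.20457006e+01, -1.14814659e+00]), 'qvel': array([-0.06089471,  0.00873704, -0.20203284,  0.01606191, -0.01954666,
        0.03159953]), 'effort': array([-2.91676752e-04, -4.13329697e+01, -2.32510597e+01,  7.28355115e-02,
        4.21686808e-02, -8.75505680e-05]), 'ee_pos': array([182.25645943, 544.89147723, 232.01922709]), 'ee_rot': array([-1.79908359e+02, -2.12961119e-03,  1.61506860e+02]), 'force': array([0.24529412, 0.17260803, 0.31281296]), 'torque': array([-0.00797648,  0.06553055, -0.00257943]), 'gripper_force': 0.0, 'gripper_width': 91.4923602927841}
```

View pics/top0b.png

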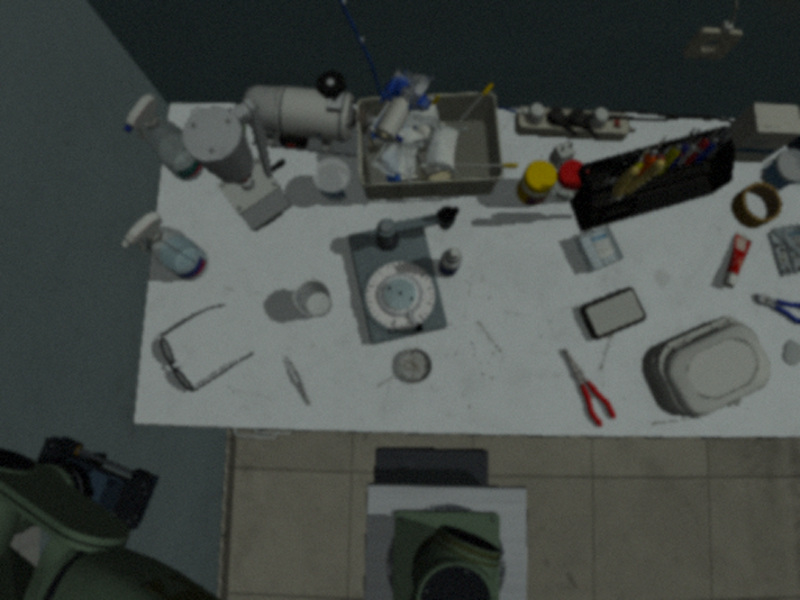

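View pics/scene0.png

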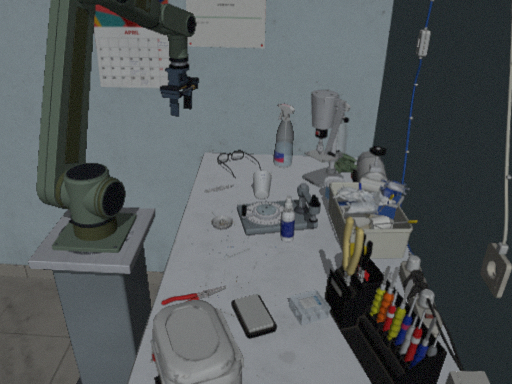

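The top view (800 scale) shows the stage centre near (401,294), column top at (386,230), knob at (448,216), bottle cap at (453,256) and lever post at about (420,328). The spectacles, tweezers and beaker are to the left.

```bash
python3 - <<'E'
from h import *
a=cv2.imread('pics/top0.png')
c=a[125:250,200:320];cv2.imwrite('pics/c0.png',cv2.resize(np.clip(c.astype(float)*1.6,0,255).astype('uint8'),(576,600),interpolation=cv2.INTER_CUBIC))
m=env.camera_model('top');s=.64
for n,u,z in(('stage',(401,294),45),('col',(386,230),125),('knob',(448,216),142),('cap',(453,256),148),('post',(420,328),78),('beaker',(315,300),85),('dish',(411,366),5)):
    print(n,plane(m,[np.array(u)*s],z).round(0))
E
```

```text
stage [[527. 100.  45.]]
col [[635. 131. 125.]]
knob [[660.  14. 142.]]
cap [[581.   4. 148.]]
post [[454.  61.  78.]]
beaker [[503. 266.  85.]]
dish [[385.  76.   5.]]
```

View pics/c0.png

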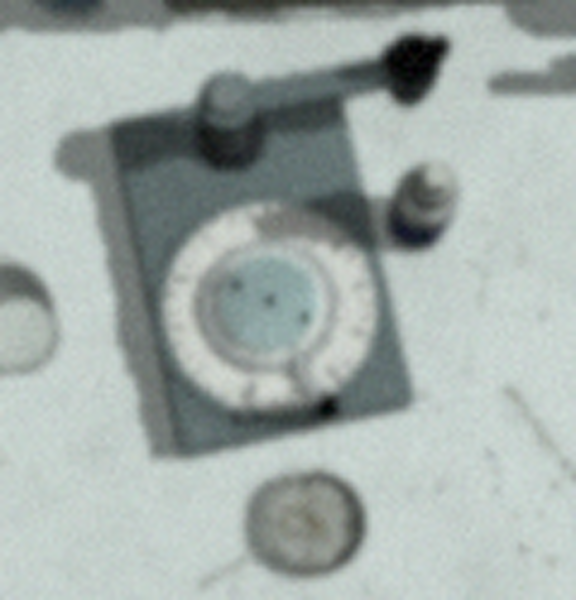

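The dots are at crop (236,286), (270,300) and (304,317), and the lever post is at (328,407). The pointer isn't resolved, so I need a wrist view.

```bash
cat >> h.py <<'E'
from scipy.spatial.transform import Rotation as Ro
def step(target,yaw=None):
    s=env.state();R=Ro.from_euler('xyz',s['ee_rot'],degrees=True)
    d=R.inv().apply(np.array(target)-s['ee_pos'])
    print('tool units',(d/30).round(2),'spin',None if yaw is None else round(-(((yaw-s['ee_rot'][2]+180)%360)-180)/8,2),'at',s['ee_pos'].round(1),s['ee_rot'].round(1),'t',round(s['time_s'],2))
E
python3 - <<'E'
from h import *
m=env.camera_model('wrist');T=np.array(m['camera_from_world']);s=env.state()
R=Ro.from_euler('xyz',s['ee_rot'],degrees=True)
print({k:m[k] for k in('fx','cx','cy','D')}); c=-T[:3,:3].T@T[:3,3]
print('cam in tool',R.inv().apply(c-s['ee_pos']),'view dir in tool',R.inv().apply(-T[2,:3]))
step((500,70,240))
E
```

```text
{'fx': 334.7148881180505, 'cx': 257.19897161219524, 'cy': 191.765210831132, 'D': array([5.95985967e-05, 0.00000000e+00, 0.00000000e+00, 0.00000000e+00,
       0.00000000e+00])}
cam in tool [  69.80008884   -0.16456299 -150.90748641] view dir in tool [-2.54159542e-01  6.93064441e-04  9.67162058e-01]
tool units [-15.07 -11.65  -0.25] spin None at [182.3 544.9 232. ] [-179.9   -0.   161.5] t 0.1
```

```bash
python3 -m jog '{"jaw":[60,60,60,60,60,60,60,60,60,60],"slide":[[-0.96,-0.6,0],[-0.96,-0.6,0],[-0.96,-0.6,0],[-0.96,-0.6,0],[-0.96,-0.6,0],[-0.96,-0.6,0],[-0.96,-0.6,0],[-0.96,-0.6,0],[-0.96,-0.6,0],[-0.96,-0.6,0]],"spin":[0,0,0,0,0,0,0,0,0,0]}'
python3 -m jog '{"jaw":[60,60,60,60,60,60,60,60,60],"slide":[[-0.96,-0.6,0],[-0.96,-0.6,0],[-0.96,-0.6,0],[-0.96,-0.6,0],[-0.96,-0.6,0],[-0.96,-0.6,0],[-0.96,-0.6,0],[-0.96,-0.6,0],[0,0,0]],"spin":[0,0,0,0,0,0,0,0,0]}'
python3 - <<'E'
from h import *
a=save('wrist','w1.png');m=env.camera_model('wrist');np.save('w1T.npy',m['camera_from_world'])
b=cv2.resize(cv2.imread('pics/w1.png'),(800,600),interpolation=cv2.INTER_CUBIC);cv2.imwrite('pics/w1b.png',np.clip(b*1.4,0,255).astype('uint8'))
step((581,4,133))
E
```

```text
time_s: 1.1
ee_pos: [398.9, 281.9, 232.5]
ee_rot: [-180.0, -0.0, 161.5]
force: [0.6, 0.8, -0.6]
gripper_width: 60.2
gripper_force: 0.0
time_s: 2.0
ee_pos: [573.3, 70.6, 231.9]
ee_rot: [-179.9, 0.0, 161.3]
force: [-0.7, -0.2, -0.1]
gripper_width: 59.9
gripper_force: 0.0
tool units [-1.02 -2.05  3.3 ] spin None at [571.8  72.2 231.9] [-1.800e+02 -1.000e-01  1.613e+02] t 2.05
```

View pics/w1b.png

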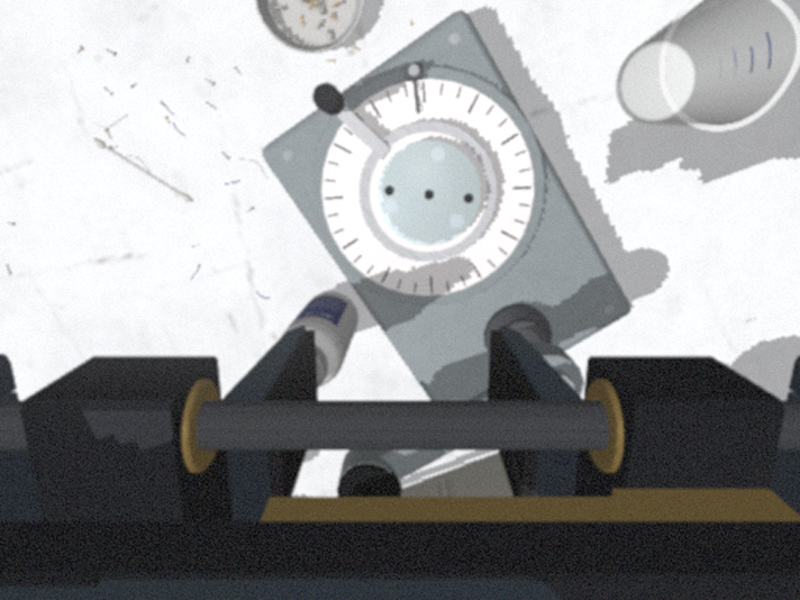

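The wrist view (800x600) shows dots at (389,190), (429,195) and (468,198). The pointer runs from the tip (418,108) to its outer end (414,68), the post top is at (328,98), and base corners are at (464,12), (630,312) and (265,150).

```bash
python3 - <<'E'
from h import *
m=env.camera_model('wrist');a=cv2.imread('pics/w1.png');s=.64
g=cv2.cvtColor(a,cv2.COLOR_BGR2GRAY)
def P(u,z): return plane(m,np.atleast_2d(u)*1.0,z)
D=[]
for u in((389,190),(429,195),(468,198)):
    x,y=(np.array(u)*s).astype(int);w=255-g[y-6:y+7,x-6:x+7].astype(float);w=np.clip(w-np.percentile(w,70)-20,0,None)
    yy,xx=np.mgrid[y-6:y+7,x-6:x+7];D.append([(xx*w).sum()/w.sum(),(yy*w).sum()/w.sum()])
print('dots px',np.round(D,1))
d=np.vstack([P(D[0],50),P(D[1],52),P(D[2],50)]);print(d.round(1))
v=d[0]-d[2];print('row angle',np.degrees(np.arctan2(v[1],v[0])),np.linalg.norm(v))
# protractor circle
white=(g>0)
c=P(np.array([[464,12],[630,312],[265,150]])*s,27);print('corners',c.round(1))
fl,fr=c[0],c[2];  # front left, front right
bx=c[1]-c[0];ang=np.arctan2(bx[1],bx[0]);by=c[0]-c[2];ang2=np.arctan2(by[1],by[0])-np.pi/2
print('len',np.linalg.norm(bx),np.linalg.norm(by),'axis',np.degrees([ang,ang2]))
x=np.array([np.cos(ang),np.sin(ang)]);y=np.array([-x[1],x[0]])
print('origin',c[0][:2]+84*x-80*y,'from BL',c[1][:2]-152*x-80*y,'from FR',c[2][:2]+84*x+80*y,'center dot',d[1])
t=P(np.array([[418,108],[414,68]])*s,34);print('ptr',t.round(1))
o=d[1][:2]
for q in t: 
    w=o-q[:2];print('pointer->axis angle',np.degrees(np.arctan2(w[1],w[0])),np.linalg.norm(w))
p=P(np.array([[328,98]])*s,78);w=p[0][:2]-o;print('post',p,np.linalg.norm(w),np.degrees(np.arctan2(w[1],w[0])))
E
```

```text
dots px [[248.7 121.5]
 [274.2 124.2]
 [299.4 126.5]]
[[518.6  81.4  50. ]
 [528.9 104.1  52. ]
 [539.  126.9  50. ]]
row angle -114.14399492826067 49.8043559014183
corners [[433.1 159.4  27. ]
 [654.3 214.8  27. ]
 [469.5  12.2  27. ]]
len 228.06666980820722 151.60627099654621 axis [14.04393943 13.89460765]
origin [533.97069231 102.19341145] from BL [526.27449004 100.26826248] from FR [531.55037019 110.24086473] center dot [528.85418807 104.08938513  52.        ]
ptr [[477.5 114.8  34. ]
 [454.5 119.7  34. ]]
pointer->axis angle -11.766609791931302 52.48463341363287
pointer->axis angle -11.89440770562375 75.94993624043428
post [[460.37606245  67.16123403  78.        ]] 77.80065572933351 -151.66337754146403
```

```bash
python3 - <<'E'
from h import *
m=env.camera_model('top');f=lambda u,z:plane(m,[(200+u[0]/4.8,125+u[1]/4.8)],z)[0].round(1)
print('dot',f((270,300),52),'cap',f((437,177),148),'capbase/shoulder',f((428,195),116),'post',f((328,405),78),'col',f((228,92),125),'knob',f((412,65),142))
print('footprint low edge', f((418,248),0))
w=env.camera_model('wrist');print('bottle bottom far corners',plane(w,np.array([(357,295),(322,290)])*.64,0).round(1))
for c in((581,4),(585,0)):print(proj(w,[(c[0],c[1],148),(c[0],c[1],105),(c[0],c[1],0)])/.64)
step((581,2,133))
E
```

```text
dot [527.3 100.9  52. ] cap [587.    1.1 148. ] capbase/shoulder [583.9   3.9 116. ] post [456.1  62.3  78. ] col [644.5 129.7 125. ] knob [659.3  16.5 142. ]
footprint low edge [576.1   1.1   0. ]
bottle bottom far corners [[586.4  31.5   0. ]
 [574.4   7.9   0. ]]
[[274.25673967 377.21882211]
 [292.27921523 346.908408  ]
 [320.36420007 299.67459786]]
[[269.73209912 386.93430494]
 [288.31356208 355.38725567]
 [317.32260391 306.13641642]]
tool units [-1.04 -2.12  3.3 ] spin None at [571.8  72.2 231.9] [-1.800e+02 -1.000e-01  1.613e+02] t 2.05
```

```bash
python3 -m jog '{"jaw":[85,85,85,85,85,85,85,85,85,85],"slide":[[-0.4,-0.7,0],[-0.4,-0.6,0],[-0.35,-0.6,0],[0,0,0],[0,0,0.7],[0,0,0.7],[0,0,0.7],[0,0,0.7],[0,0,0.5],[0,0,0]],"spin":[0,0,0,0,0,0,0,0,0,0]}'
python3 -m jog '{"jaw":[40,20,10,10,10,10,10,10],"slide":[[0,0,0],[0,0,0],[0,0,0],[0,0,0],[0,0,0],[0,0,0],[0,0,0],[0,0,0]],"spin":[0,0,0,0,0,0,0,0]}' 10
python3 - <<'E'
from h import *
save('wrist','w2.png');step((550,-80,133))
E
```

```text
time_s: 3.05
ee_pos: [583.6, 10.2, 131.5]
ee_rot: [-179.9, -0.3, 161.6]
force: [0.4, -0.4, 0.2]
gripper_width: 85.1
gripper_force: 0.0
time_s: 3.85
ee_pos: [585.9, 8.5, 133.8]
ee_rot: [180.0, -0.0, 161.5]
force: [0.1, -0.1, -0.1]
gripper_width: 26.6
gripper_force: 10.0
tool units [ 0.2  -3.18  0.02] spin None at [585.9   8.5 133.8] [180.   -0.  161.5] t 3.9
```

View pics/w2.png

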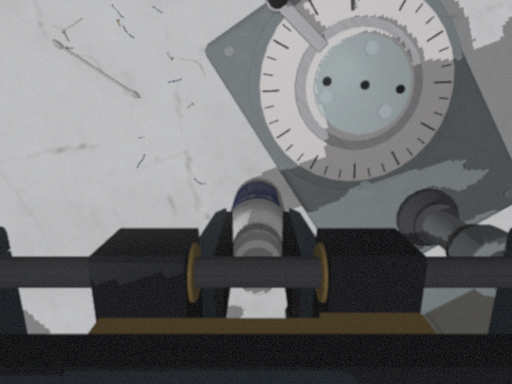

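The cap sits between the pads near (258,240), gripped at 10 N, and the bench to its left is free. I'll lift it, shift it right and set it down.

```bash
python3 -m jog '{"jaw":[10,10,10,10,10,10,10,10,10,10],"slide":[[0,0,-0.2],[0,0,-0.3],[0,-0.3,0],[0,-0.5,0],[0.1,-0.6,0],[0.1,-0.6,0],[0,-0.6,0],[0,-0.4,0],[0,-0.2,0],[0,0,0]],"spin":[0,0,0,0,0,0,0,0,0,0]}' 15
python3 -m jog '{"jaw":[10,10,10,10,10,10],"slide":[[0,0,0],[0,0,0.2],[0,0,0.2],[0,0,0.08],[0,0,0.02],[0,0,0]],"spin":[0,0,0,0,0,0]}'
python3 -c "
from h import *
step((550,-80,133));print(env.state()['force'])"
```

```text
time_s: 4.9
ee_pos: [549.3, -81.5, 148.7]
ee_rot: [180.0, -0.0, 161.4]
force: [-0.0, 0.2, -1.2]
gripper_width: 23.2
gripper_force: 19.2
time_s: 5.5
ee_pos: [550.9, -80.5, 135.1]
ee_rot: [180.0, 0.2, 161.6]
force: [-0.6, -0.1, 8.6]
gripper_width: 23.1
gripper_force: 20.5
tool units [0.03 0.01 0.07] spin None at [550.9 -80.5 135.1] [180.    0.2 161.6] t 5.5
[-0.590533   -0.13681773  8.6266858 ]
```

```bash
python3 -m jog '{"jaw":[24,28,40,60,60,60,60,60,60],"slide":[[0,0,-0.04],[0,0,0],[0,0,0],[0,0,0],[0,0,-0.5],[0,0,-0.8],[0,0,-0.8],[0,0,-0.8],[0,0,-0.3]],"spin":[0,0,0,0,0,0,0,0,0]}'
python3 - <<'E'
from h import *
step((458.6,66,66))
E
```

```text
time_s: 6.4
ee_pos: [550.7, -80.6, 232.9]
ee_rot: [180.0, 0.2, 161.5]
force: [-0.4, -0.3, -0.2]
gripper_width: 59.9
gripper_force: 0.0
tool units [4.48 3.66 5.55] spin None at [550.7 -80.6 232.9] [180.    0.2 161.5] t 6.4
```

```bash
python3 -m jog '{"jaw":[45,45,45,45,45,45,45,45,45],"slide":[[0.6,0.5,0],[0.6,0.5,0.4],[0.6,0.5,0.4],[0.6,0.5,0.4],[0.6,0.5,0.4],[0.6,0.5,0.4],[0.6,0.5,0.4],[0.28,0.16,0.4],[0,0,0]],"spin":[0,0,0,0,0,0,0,0,0]}'
python3 - <<'E'
from h import *
save('wrist','w3.png');step((458.6,66,66));m=env.camera_model('wrist');print(proj(m,[(458.6,66,78),(550,-80,148),(550,-80,0)]))
E
```

```text
time_s: 7.3
ee_pos: [454.5, 66.8, 144.8]
ee_rot: [-179.9, -0.3, 161.6]
force: [0.0, 0.1, 0.4]
gripper_width: 45.1
gripper_force: 0.0
tool units [-0.09  0.02  2.66] spin None at [456.1  66.4 145.9] [-1.799e+02 -1.000e-01  1.616e+02] t 7.35
[[257.97451696 212.82898746]
 [ 70.71710596 466.4571232 ]
 [149.56812194 313.61652698]]
```

View pics/w3.png

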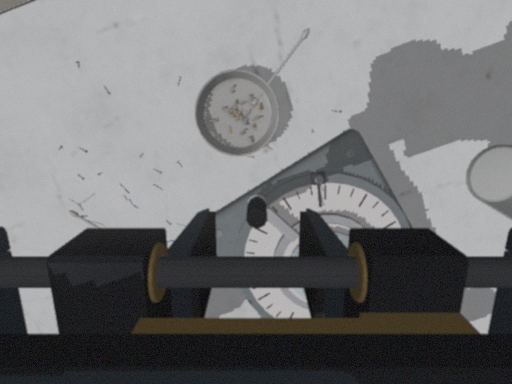

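The post is centred between the fingers at (257,212), as predicted, so I'll go down and pinch it.

```bash
python3 -m jog '{"jaw":[45,45,45,45,45,30,15,10,10,10],"slide":[[-0.09,0,0.7],[0,0,0.7],[0,0,0.7],[0,0,0.5],[0,0,0],[0,0,0],[0,0,0],[0,0,0],[0,0,0],[0,0,0]],"spin":[0,0,0,0,0,0,0,0,0,0]}' 8
python3 - <<'E'
from h import *
s=env.state();R=Ro.from_euler('xyz',s['ee_rot'],degrees=True).as_matrix()
o=np.array([529,104]);p=s['ee_pos'][:2]-o;r=np.linalg.norm(p);a=np.degrees(np.arctan2(p[1],p[0]));print(s['ee_pos'],s['gripper_width'],r,a)
prev=o+p
for k in range(1,11):
    t=np.radians(a-7.77*k);q=o+80*np.array([np.cos(t),np.sin(t)]);d=R[:2,:2].T@(q-prev)/30;print(k,d.round(2),q.round(0));prev=q
E
```

```text
time_s: 8.35
ee_pos: [459.5, 65.1, 69.5]
ee_rot: [-180.0, 0.0, 161.5]
force: [-1.8, -1.4, 4.3]
gripper_width: 14.5
gripper_force: 8.0
[459.48513182  65.11983759  69.49420432] 14.545918351932752 79.64913011255561 -150.78140313411438
1 [0.26 0.25] [455.  75.]
2 [0.21 0.29] [451.  85.]
3 [0.17 0.32] [449.  96.]
4 [0.13 0.34] [449. 107.]
5 [0.08 0.35] [450. 117.]
6 [0.03 0.36] [453. 128.]
7 [-0.02  0.36] [457. 138.]
8 [-0.07  0.36] [462. 148.]
9 [-0.11  0.34] [468. 156.]
10 [-0.16  0.32] [476. 164.]
```

```bash
python3 -m jog '{"jaw":[10,10,10,10,10,10,10,10,10,10],"slide":[[0.26,0.25,-0.05],[0.21,0.29,0],[0.17,0.32,0],[0.13,0.34,0],[0.08,0.35,0],[0.03,0.36,0],[-0.02,0.36,0],[-0.07,0.36,0],[-0.11,0.34,0],[-0.08,0.16,0]],"spin":[0,0,0,0,0,0,0,0,0,0]}'
python3 -m jog '{"jaw":[10,10,10],"slide":[[0,0,0],[0,0,0],[0,0,0]],"spin":[0,0,0]}'
python3 - <<'E'
from h import *
s=env.state();p=s['ee_pos'][:2]-[529,104];print(np.linalg.norm(p),np.degrees(np.arctan2(p[1],p[0])))
save('wrist','w4.png')
E
```

```text
time_s: 9.35
ee_pos: [473.7, 161.3, 70.5]
ee_rot: [179.9, 0.1, 161.5]
force: [-1.0, -2.3, -0.6]
gripper_width: 14.4
gripper_force: 8.0
time_s: 9.65
ee_pos: [472.9, 160.4, 70.5]
ee_rot: [179.9, 0.1, 161.5]
force: [-0.9, 2.9, -3.3]
gripper_width: 14.2
gripper_force: 8.0
79.53403062826307 134.85150061620308
```

View pics/w4.png

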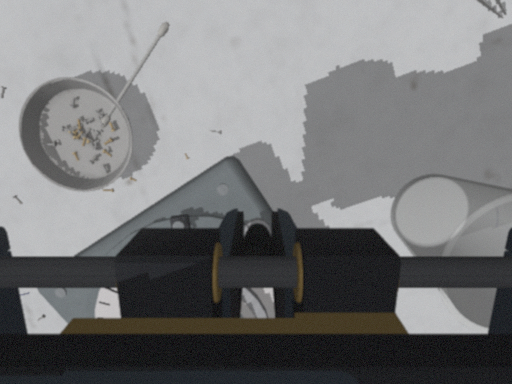

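The post is still between the fingers at (258,238), and the stage is about 3° short. I'll nudge it, release and look again.

```bash
python3 -m jog '{"jaw":[10,10,10,10,20,35,35,35,35,35],"slide":[[-0.06,0.15,0],[0,0,0],[0,0,0],[0,0,0],[0,0,0],[0,0,0],[0,0,0],[0,0,-0.5],[0,0,-1],[0,0,-1]],"spin":[0,0,0,0,0,0,0,0,0,0]}'
python3 -m jog '{"jaw":[60,60,60,60,60,60,60,60],"slide":[[0,0,-1],[-0.7,-0.4,-1],[-0.8,-0.4,-0.9],[-0.8,-0.4,0],[-0.8,-0.4,0],[-0.8,-0.3,0],[-0.1,0,0],[0,0,0]],"spin":[0,0,0,0,0,0,0,0]}'
cat > meas.py <<'E'
from h import *
import sys
m=env.camera_model('wrist');save('wrist',sys.argv[1]);a=cv2.imread('pics/'+sys.argv[1]);g=cv2.cvtColor(a,cv2.COLOR_BGR2GRAY)
c=proj(m,[(529,104,52)])[0];print('c',c)
x,y=c.astype(int);r=32
b=(cv2.adaptiveThreshold(cv2.GaussianBlur(g,(3,3),0),255,0,1,21,20));M=np.zeros_like(b);cv2.circle(M,(x,y),r,255,-1)
n,l,s,q=cv2.connectedComponentsWithStats(b&M)
for i in range(1,n):
    if s[i,4]>8: print(q[i].round(1),s[i,4],plane(m,[q[i]],50)[0].round(1))
E
python3 meas.py w5.png
python3 - <<'E'
import cv2
a=cv2.imread('pics/w5.png');cv2.imwrite('pics/w5b.png',cv2.resize(a[20:220,130:400],(800,592),interpolation=cv2.INTER_CUBIC))
E
```

```text
time_s: 10.7
ee_pos: [475.1, 163.9, 146.1]
ee_rot: [-180.0, -0.1, 161.5]
force: [-0.1, -0.0, -0.1]
gripper_width: 35.2
gripper_force: 0.0
time_s: 11.5
ee_pos: [571.2, 71.7, 232.2]
ee_rot: [180.0, -0.1, 161.5]
force: [-0.1, -0.2, 0.2]
gripper_width: 59.7
gripper_force: 0.0
c [274.80183348 124.74569073]
[271.  100.3] 42 [506.1 107.6  50. ]
[273.6 126.9] 38 [530.8 102.3  50. ]
[276.2 152. ] 41 [555.   97.3  50. ]
```

View pics/w5b.png

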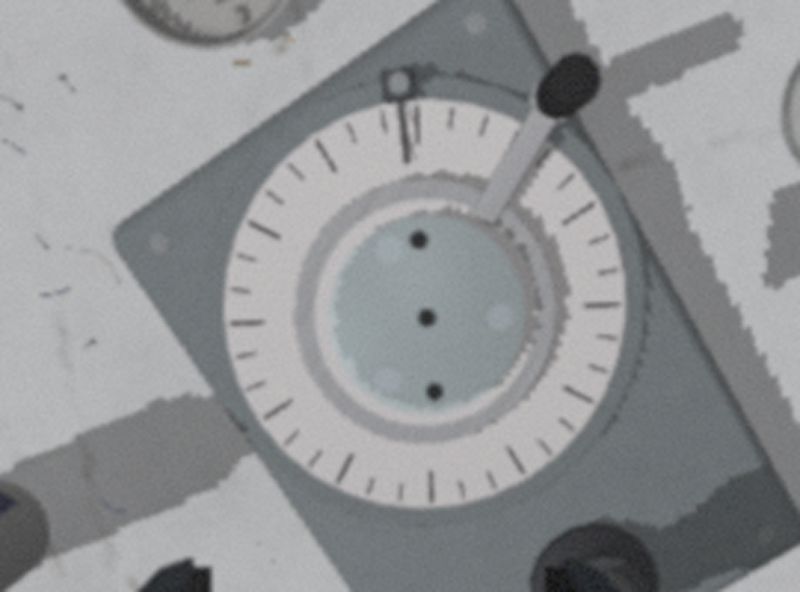

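The dots are at crop (418,240), (427,318) and (434,392), and the pointer runs from (400,100) to its tip at (406,160), so they look close to in line. I'll check this numerically in the same frame.

```bash
python3 - <<'E'
from h import *
m=env.camera_model('wrist');a=cv2.imread('pics/w5.png');g=cv2.cvtColor(a,cv2.COLOR_BGR2GRAY).astype(float)
L=[]
for v in range(58,73):
    w=g[v,258:271];w=np.clip(np.median(w)-w-10,0,None);u0=258+np.argmax(w[:10]);k=slice(u0-1,u0+2);ww=255-g[v,k];ww=ww-ww.min()+1;L.append([(np.arange(u0-1,u0+2)*ww).sum()/ww.sum(),v])
p=plane(m,L,34);print(np.round([x[0] for x in L],1))
e=cv2.fitLine(p[:,:2].astype('float32'),cv2.DIST_HUBER,0,.01,.01).ravel();print('ptr line',np.degrees(np.arctan2(e[1],e[0])),e[2:])
o=np.array([530.6,102.4])
for q in p[[0,7,14],:2]: w=o-q;print(np.degrees(np.arctan2(w[1],w[0])),np.linalg.norm(w))
E
```

```text
[265.3 265.4 265.5 265.6 265.6 265.7 265.8 266.1 266.3 266.4 266.5 266.6
 266.6 266.7 266.6]
ptr line -11.192973 [472.1176  114.34812]
-11.534352294691255 66.18028364250155
-11.624652046091542 59.69290074292459
-11.380143222959541 53.181309870382776
```

```bash
python3 - <<'E'
from h import *
t=env.camera_model('top');s=env.camera_model('scene')
for n,u in(('FL',(231.7,126.7)),('FR',(318,121.6)),('stickR',(330,105.6)),('white bottle in bin',(275,95)),('tall pot L',(213,112))):
    for z in(60,100,150,200):
        p=plane(t,[u],z)[0];print(n,p.round(0),proj(s,[p])[0].round(0))
b=cv2.imread('pics/scene0.png')[140:270,280:430];cv2.imwrite('pics/s0b.png',cv2.resize(b,(690,598),interpolation=cv2.INTER_CUBIC))
E
```

```text
FL [722. 185.  60.] [323. 194.]
FL [708. 181. 100.] [320. 184.]
FL [689. 177. 150.] [316. 170.]
FL [671. 172. 200.] [312. 157.]
FR [747. -92.  60.] [342. 241.]
FR [731. -86. 100.] [337. 228.]
FR [712. -78. 150.] [332. 211.]
FR [692. -70. 200.] [326. 194.]
stickR [ 804. -132.   60.] [364. 250.]
stickR [ 786. -124.  100.] [359. 237.]
stickR [ 764. -114.  150.] [353. 219.]
stickR [ 742. -104.  200.] [346. 201.]
white bottle in bin [836.  48.  60.] [364. 216.]
white bottle in bin [817.  49. 100.] [360. 205.]
white bottle in bin [793.  51. 150.] [354. 190.]
white bottle in bin [769.  53. 200.] [348. 175.]
tall pot L [771. 248.  60.] [336. 186.]
tall pot L [755. 242. 100.] [332. 176.]
tall pot L [734. 235. 150.] [328. 163.]
tall pot L [713. 227. 200.] [323. 150.]
```

View pics/s0b.png

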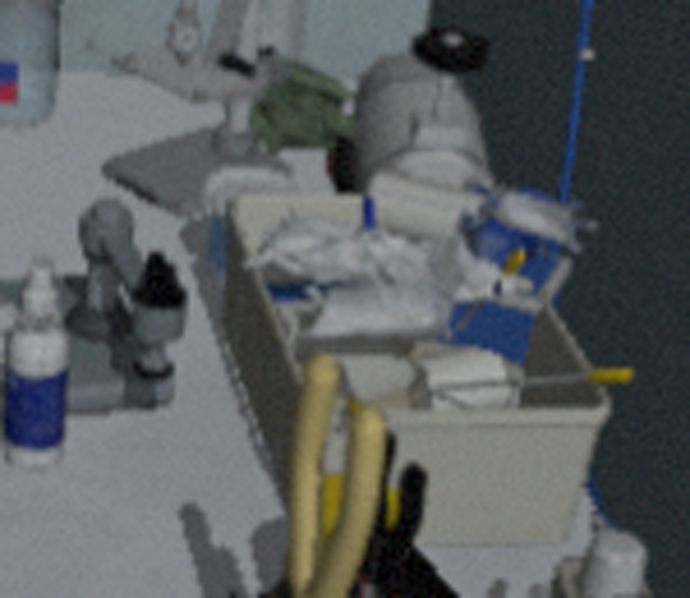

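The bin rim is low (about 100 mm) and nothing in it stands above 200 mm near the knob, so the knob approach is free.

```bash
python3 -m jog '{"jaw":[60,60,60,60,60,60],"slide":[[-0.6,-0.15,0],[-0.6,-0.15,0],[-0.6,-0.15,0],[-0.6,-0.15,0],[-0.6,-0.15,0],[-0.46,-0.13,0]],"spin":[0,0,0,0,0,0]}'
python3 -m jog '{"jaw":[50,50,50,50,50,50,50,50,50],"slide":[[0,0,0],[0,0,0.2],[0,0,0.2],[0,0,0.2],[0,0,0.2],[0,0,0.2],[0,0,0],[0,0,0],[0,0,0]],"spin":[1,1,1,1,1,1,1,1,0]}'
python3 - <<'E'
from h import *
save('wrist','w6.png');step((662,13,144),97);m=env.camera_model('wrist');print(proj(m,[(662,13,144),(646,132,125)]))
E
```

```text
time_s: 12.15
ee_pos: [661.2, 14.5, 232.5]
ee_rot: [180.0, -0.0, 161.6]
force: [0.2, -0.6, -0.2]
gripper_width: 59.9
gripper_force: 0.0
time_s: 13.05
ee_pos: [660.5, 15.0, 202.6]
ee_rot: [-180.0, -0.0, 97.6]
force: [-0.0, -0.6, -0.3]
gripper_width: 49.7
gripper_force: 0.0
tool units [-0.07  0.04  1.96] spin 0.09 at [660.6  14.8 202.7] [-180.    -0.    97.7] t 13.1
[[256.70885482 217.58037641]
 [256.87580107  25.41183014]]
```

View pics/w6.png

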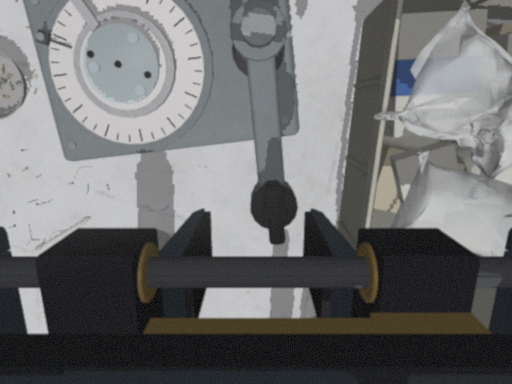

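The column top is at (260,25) and the wing is centred near (275,212), running from (272,187) to (278,240). I'll work out the correction.

```bash
python3 - <<'E'
from h import *
m=env.camera_model('wrist');p=plane(m,[(275.5,213)],144)[0];e=plane(m,[(272.5,192),(278,238)],144);c=plane(m,[(260,25)],125)[0]
print(p,e,c)
for o in(c,(646,132)):
    w=p[:2]-np.array(o)[:2];print('arm dir',np.degrees(np.arctan2(w[1],w[0])),np.linalg.norm(w))
w=e[1]-e[0];print('wing dir',np.degrees(np.arctan2(w[1],w[0])),np.linalg.norm(w))
a=np.radians(np.degrees(np.arctan2(*(p[:2]-c[:2])[::-1])));k=c[:2]+120*np.array([np.cos(a),np.sin(a)]);print(k);step((*k,144),np.degrees(a)+180)
E
```

```text
[673.82949034  17.81146126 144.        ] [[6.69790384e+02 3.16832582e+01 1.44000000e+02]
 [6.78104305e+02 5.85053464e-01 1.44000000e+02]] [647.90188602 132.49521449 125.        ]
arm dir -77.26077927423209 117.57807585009415
arm dir -76.30316139418339 117.53085939867923
wing dir -75.03235215827793 32.19036536425638
[674.36355836  15.44915563]
tool units [-0.04  0.46  1.96] spin -0.63 at [660.6  14.8 202.7] [-180.    -0.    97.7] t 13.1
```

```bash
python3 -m jog '{"jaw":[40,40,40,40,40,40,30,15,8,8],"slide":[[0,0,0],[-0.08,0.45,0],[0,0,0.4],[0,0,0.6],[0,0,0.6],[0,0,0.35],[0,0,0],[0,0,0],[0,0,0],[0,0,0]],"spin":[-0.65,0,0,0,0,0,0,0,0,0]}' 10
python3 - <<'E'
from h import *
s=env.state();print(s['gripper_width'],s['force'])
c=np.array([646.7,132.2]);p=s['ee_pos'][:2]-c;print(s['ee_pos'],s['ee_rot'][2],np.linalg.norm(p),np.degrees(np.arctan2(p[1],p[0])))
R=120
# spin per row th: chord in tool frame if tool x points at pivot (tool x = toward pivot)
th=np.radians(8);print('per 8deg row: x',R*(1-np.cos(th))/30,'y',-R*np.sin(th)/30)
E
```

```text
time_s: 14.1
ee_pos: [675.2, 14.3, 145.0]
ee_rot: [179.9, 0.0, 102.7]
force: [-0.2, -0.6, 1.0]
gripper_width: 10.8
gripper_force: 7.1
10.800324814868498 [-0.16125226 -0.60069758  1.01010347]
[675.22979659  14.30884534 145.00058064] 102.72253953105962 121.29416161112732 -76.39590246088098
per 8deg row: x 0.03892772503371855 y -0.5566924038402618
```

```bash
python3 -m jog '{"jaw":[8,8,8,8,8,8,8,8,8,8],"slide":[[0.006,-0.22,0],[0.025,-0.445,0],[0.025,-0.445,0],[0.025,-0.445,0],[0.025,-0.445,0],[0.025,-0.445,0],[0.025,-0.445,0],[0.025,-0.445,0],[0.006,-0.22,0],[0,0,0]],"spin":[0.4,0.8,0.8,0.8,0.8,0.8,0.8,0.8,0.4,0]}' 15
python3 - <<'E'
from h import *
s=env.state();print(s['gripper_width'],s['force'])
c=np.array([646.7,132.2]);p=s['ee_pos'][:2]-c;print(s['ee_pos'],s['ee_rot'][2],np.linalg.norm(p),np.degrees(np.arctan2(p[1],p[0]))%360)
E
```

```text
time_s: 15.1
ee_pos: [571.8, 35.6, 144.9]
ee_rot: [-180.0, 0.3, 51.5]
force: [-5.7, -6.5, 4.7]
gripper_width: 11.0
gripper_force: 15.0
10.970127502087582 [-5.67645853 -6.49224339  4.67514805]
[571.80257103  35.5813889  144.92531093] 51.52750467982976 122.24884816830127 232.2176455523338
```

```bash
python3 -m jog '{"jaw":[8,8,8,8,8,8,8,8],"slide":[[-0.04,-0.22,0],[0.025,-0.445,0],[0.025,-0.445,0],[0.025,-0.445,0],[0.01,-0.28,0],[0.005,-0.2,0],[0,0,0],[0,0,0]],"spin":[0.4,0.8,0.8,0.8,0.5,0.35,0,0]}'
python3 - <<'E'
from h import *
s=env.state();print(s['gripper_width'],s['force'])
c=np.array([646.7,132.2]);p=s['ee_pos'][:2]-c;print(s['ee_pos'],s['ee_rot'][2],np.linalg.norm(p),np.degrees(np.arctan2(p[1],p[0]))%360)
E
```

```text
time_s: 15.9
ee_pos: [533.8, 84.0, 144.9]
ee_rot: [-180.0, 0.4, 22.3]
force: [-9.1, -3.2, 8.7]
gripper_width: 10.7
gripper_force: 15.0
10.654863752220322 [-9.13347495 -3.2363371   8.73688938]
[533.83313339  83.95046582 144.91636732] 22.340987328114398 122.74749336824372 203.1462566233736
```

```bash
python3 -m jog '{"jaw":[8,8,8,8,8,8],"slide":[[-0.08,-0.2,-0.05],[0.01,-0.2,0],[0.005,-0.15,0],[0,-0.1,0],[0,0,0],[0,0,0]],"spin":[0.35,0.35,0.25,0.1,0,0]}'
python3 - <<'E'
from h import *
s=env.state();print(s['gripper_width'],s['force'],s['torque'])
R=Ro.from_euler('xyz',s['ee_rot'],degrees=True);print('tool force',R.inv().apply(s['force']))
c=np.array([646.7,132.2]);p=s['ee_pos'][:2]-c;print(s['ee_pos'],s['ee_rot'][2],np.linalg.norm(p),np.degrees(np.arctan2(p[1],p[0]))%360)
E
```

```text
time_s: 16.5
ee_pos: [527.4, 102.3, 145.0]
ee_rot: [-180.0, 0.2, 13.9]
force: [-5.0, -1.2, -3.4]
gripper_width: 11.1
gripper_force: 15.0
11.082274424961206 [-4.96300436 -1.17176863 -3.40372602] [-0.21927176  1.10537766 -0.03447114]
tool force [-5.08663301 -0.05448801  3.42242611]
[527.43043067 102.32593781 145.0202349 ] 13.927931489425585 122.95401481856216 194.0618627875482
```

```bash
python3 -m jog '{"jaw":[8,8,8,8],"slide":[[-0.03,-0.06,0],[0,-0.06,0],[0,-0.04,0],[0,0,0]],"spin":[0,0,0,0]}'
python3 - <<'E'
from h import *
s=env.state()
R=Ro.from_euler('xyz',s['ee_rot'],degrees=True);print('tool force',R.inv().apply(s['force']),s['torque'])
c=np.array([646.7,132.2]);p=s['ee_pos'][:2]-c;print(s['ee_pos'],s['ee_rot'][2],np.linalg.norm(p),np.degrees(np.arctan2(p[1],p[0]))%360)
E
```

```text
time_s: 16.9
ee_pos: [527.2, 102.8, 145.0]
ee_rot: [179.5, 0.1, 14.1]
force: [-0.4, -14.0, -5.2]
gripper_width: 11.0
gripper_force: 15.0
tool force [-3.76172128 13.41940671  5.3149387 ] [-2.50347706  0.29432889 -0.05146912]
[527.23750812 102.78886567 144.99946043] 14.05488609861825 123.02967848915547 193.8309040915683
```

At the stop, with 13 N of reaction. I'll release, lift, turn the gripper half a turn and regrip.

```bash
python3 -m jog '{"jaw":[12,20,40,40,40,40,40,40,40,40],"slide":[[0,0.06,0],[0,0,0],[0,0,0],[0,0,-0.5],[0,0,-0.8],[0,0,-0.1],[0,0,0],[0,0,0],[0,0,0],[0,0,0]],"spin":[0,0,0,0,0,-1,-1,-1,-1,-1]}'
python3 -m jog '{"jaw":[40,40,40,40,40,40,40,40,40,40],"slide":[[0,0,0],[0,0,0],[0,0,0],[0,0,0],[0,0,0],[0,0,0],[0,0,0],[0,0,0],[0,0,0],[0,0,0]],"spin":[-1,-1,-1,-1,-1,-1,-1,-1,-1,-1]}'
python3 -m jog '{"jaw":[40,40,40,40,40,40,40,40,40,40],"slide":[[0,0,0],[0,0,0],[0,0,0],[0,0,0],[0,0,0],[0,0,0],[0,0,0],[0,0,0],[0,0,0],[0,0,0]],"spin":[-1,-1,-1,-1,-1,-1,-1,-0.5,0,0]}'
python3 - <<'E'
from h import *
save('wrist','w7.png');step((527.5,102.8,145.5),194);m=env.camera_model('wrist');print(proj(m,[(527.5,102.8,144)]))
E
```

```text
time_s: 17.9
ee_pos: [528.4, 105.9, 188.3]
ee_rot: [179.9, -0.2, 54.3]
force: [-0.6, -0.8, 0.4]
gripper_width: 39.8
gripper_force: 0.0
time_s: 18.9
ee_pos: [528.4, 105.9, 188.2]
ee_rot: [179.8, 0.1, 134.3]
force: [-0.1, -0.7, 0.6]
gripper_width: 40.1
gripper_force: 0.0
time_s: 19.9
ee_pos: [528.0, 105.6, 187.9]
ee_rot: [180.0, 0.1, -166.2]
force: [-0.0, 1.4, 0.6]
gripper_width: 40.2
gripper_force: 0.0
tool units [ 0.03 -0.08  1.41] spin -0.02 at [527.8 105.5 187.8] [ 1.800e+02  1.000e-01 -1.662e+02] t 19.95
[[254.60302493 219.87472543]]
```

View pics/w7.png

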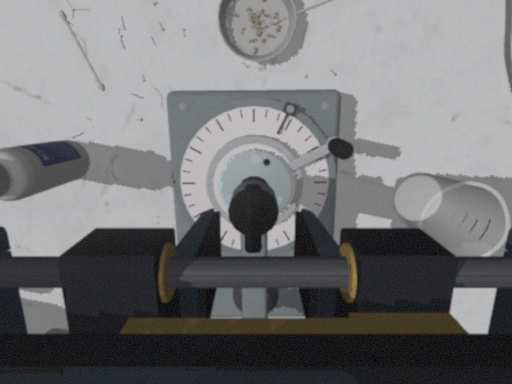

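The arm is over the lens, the wing lies along it at (253,215), the dot and pointer are in line, and the bottle is upright at the left. Next I'll regrip and twist.

```bash
python3 -m jog '{"jaw":[40,40,40,40,30,15,8,8,8],"slide":[[0.03,-0.08,0.4],[0,0,0.5],[0,0,0.5],[0,0,0],[0,0,0],[0,0,0],[0,0,0],[0,0,0],[0,0,0]],"spin":[0,0,0,0,0,0,0,0,0]}' 15
python3 -m jog '{"jaw":[8,8,8,8,8,8,8,8,8,8],"slide":[[0,0,0],[0,0,0],[0,0,0],[0,0,0],[0,0,0],[0,0,0],[0,0,0],[0,0,0],[0,0,0],[0,0,0]],"spin":[0.7,1,1,1,1,1,1,1,1,0]}' 20
python3 -c "
from h import *
s=env.state();print(s['ee_pos'],s['ee_rot'],s['force'],s['torque'],s['qpos'][5])"
```

```text
time_s: 20.85
ee_pos: [527.5, 102.5, 146.0]
ee_rot: [-180.0, 0.1, -166.1]
force: [-0.5, -1.3, 2.7]
gripper_width: 10.6
gripper_force: 15.0
time_s: 21.85
ee_pos: [528.4, 103.1, 146.0]
ee_rot: [179.8, 0.0, 124.3]
force: [2.9, 0.5, -0.0]
gripper_width: 10.8
gripper_force: 20.0
[528.35183548 103.12751955 146.01451902] [1.79813438e+02 4.86713776e-02 1.24311595e+02] [ 2.89364435  0.48650913 -0.02832506] [ 0.18245448 -0.50249733 -0.0164647 ] -24.5307656937658
```

```bash
python3 -m jog '{"jaw":[8,8,8,8,8,8],"slide":[[0,0,0],[0,0,0],[0,0,0],[0,0,0],[0,0,0],[0,0,0]],"spin":[0.8,0.8,0.4,0.2,0,0]}'
python3 -c "
from h import *
s=env.state();print(s['ee_pos'],s['ee_rot'],s['force'],s['torque'],s['qpos'][5])"
```

```text
time_s: 22.45
ee_pos: [528.6, 103.8, 146.0]
ee_rot: [179.8, -0.1, 107.0]
force: [2.9, 4.7, 0.3]
gripper_width: 11.0
gripper_force: 20.1
[528.60783772 103.78618872 146.048677  ] [ 1.79752463e+02 -5.87542926e-02  1.06955531e+02] [2.8905356  4.7087195  0.34468365] [ 0.73688302 -0.60013109  0.59776618] -7.1768520937939995
```

The torque rose to 0.6 N m, so the knob is home. I'll release and check.

```bash
python3 -m jog '{"jaw":[11,20,40,40,40,40,40,40,40,40],"slide":[[0,0,0],[0,0,0],[0,0,0],[0,0,0],[0,0,-0.5],[0,0,-1],[0,0,-1],[0,0,-0.5],[0,0,0],[0,0,0]],"spin":[-0.05,0,0,0,0,0,0,0,0,0]}'
python3 - <<'E'
from h import *
save('wrist','w8.png');a=save('top','t8.png');b=cv2.imread('pics/t8.png')
w=cv2.imread('pics/w8.png');c=cv2.resize(b[120:270,190:390],(512,384))
cv2.imwrite('pics/f8.png',cv2.resize(np.hstack([w,c]),(800,300)))
E
```

```text
time_s: 23.45
ee_pos: [526.5, 102.3, 234.8]
ee_rot: [-179.9, -0.0, 107.1]
force: [-0.3, -0.2, -0.3]
gripper_width: 40.0
gripper_force: 0.0
```

View pics/f8.png

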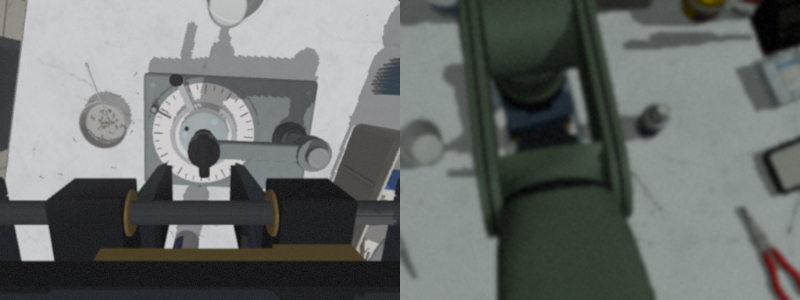

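The wing lies across the arm, which is over the lens, and the bottle stands upright. I'll check numerically that the visible dot hasn't shifted.

```bash
sed -i 's/,r=32/,r=32/' meas.py; python3 meas.py w9.png; python3 -c "
from h import *
m=env.camera_model('wrist')
print(plane(m,[(176/400*512,79/300*384)],78), 'expected post',529+80*np.cos(np.radians(131.3)),104+80*np.sin(np.radians(131.3)))"
```

```text
c [259.49738925 174.97787308]
[238.8 164.4] 41 [505.9 107.9  50. ]
[259.4 183.2] 549 [531.6  95.3  50. ]
[285.9 181.2] 31 [556.9 105.3  50. ]
[[478.71945063 164.00478896  78.        ]] expected post 476.19986656312506 164.10113068028087
```

The dot is at (505.9, 107.9), against (506.1, 107.6) before the swing, so it hasn't moved. Handing in.

```bash
python3 -c "
from workcell import env
print(env.job_done())"
```

```text
the job is handed in; nothing more can be done
None
```

The job is handed in, with no verdict returned: the dots line up with the pointer to about 0.5°, the arm is at its stop over the lens, the knob is twisted to its stop, and the mist bottle stands upright about 230 mm from the column.

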